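# Feel for the thumb notch and unlock the kettle lid

### The job

Unlock the steel kettle's twist-lock lid with the tip of the closed fingers: starting right at the spout, run the fingertip anticlockwise (seen from above) along the top of the lid's edge until you find the thumb notch, press down the catch inside it, and push the lid round anticlockwise by the notch as far as it goes. Then let the catch spring up and move clear; leave the lid on, the kettle standing where it is, and the teapot, bowls and scoop alone.

Things in the scene. Friction and masses are not known exactly. Their poses are not given: they have to be found in the camera images.
- kettle: Full steel kettle, about 1.7 kg, loose on the shelf. Origin: centre of its underside, z up, +x to the spout (tip 134 mm out, 133 mm high), -x to the black side handle (reaches 148 mm out, 131 mm high). Shell 172 mm across, 142 mm high; on top, concentric, a flat round black lid, 128 mm across, 16 mm thick, its top 159 mm above the origin. Nothing stands higher than the lid.
- lid_centre (a point): Centre of the lid's top face, axes as the kettle's. The lid's edge has one thumb notch, 48 mm wide along the edge, straight-sided, open to the outside, from 34 to 64 mm off the axis. Its middle lies 52 to 115 degrees anticlockwise (seen from above) from the spout, a new place each time, not reported: feel for it, or see the grey tab in the black lid.
- lid_by_spout (a point): Point at the level of the lid's top, 55 mm from the kettle's axis in the spout's direction, axes as the kettle's; it does not turn with the lid. The sweep begins here, with the fingertip on the lid within about 10 mm of this point, and goes on in contact towards the notch.
- kettle_catch (a joint): The catch, a grey sprung tab in the notch, its top 5 mm below the lid's top (a fingertip sliding at 55 mm from the axis drops by that). Value: m pressed down, 0 up, 0.007 fully down. Spring 2 N to start, 5.5 N fully down. It locks the lid while less than about 5 mm down and springs up when let go. Under it the shell is 17 mm below the lid's top.
- kettle_lid (a joint): How far the lid is turned from locked, in rad: 0 locked, 0.6 (34 degrees) at the stop, fully unlocked; grows anticlockwise seen from above. With the catch down, 1.5 to 2 N on the notch's side turns it; the catch must stay down until about 0.5 rad, beyond which it springs up when let go and keeps the lid unlocked.
- shelf: Birch shelf board 280 x 920 x 19 mm on two bearers, fixed; its top is 64 mm above the worktop. Origin on the worktop under its centre, y along the board. A clamp with an upright wooden spatula, 243 mm tall over the board, stands at its -y end (y = -447 mm, x = 60 mm).
- teapot: Cream ceramic teapot, loose, 134 mm high, body 134 mm across; spout reaches 118 mm along its +x, handle 110 mm along -x. Origin: centre of the underside. To be left alone.
- bowl_large: Blue-green melamine bowl, loose, 136 mm across, 62 mm high. Origin: centre of the underside. To be left alone.
- bowl_small: Amber melamine bowl, loose, 104 mm across, 50 mm high, standing in the large one. Origin: centre of the underside. To be left alone.
- scoop: Aluminium scoop, loose on the shelf's front edge before the bowls, 180 mm long, 56 mm wide, 38 mm high, handle along +x. Origin: on its underside, at the back of its bowl. To be left alone.

How it is judged:
By the outcome, as a careful person would: the job done as asked, in the order asked, and still so for the second after the job is handed in, with the robot touching nothing.
It also fails if it takes over 64 s, if anything falls off the work surface, if the arm or the gripper's body presses on something with over 40 N, if the wrist force passes 120 N, or if a joint passes its speed limit or range.

### The arm

A 6-joint arm with a two-finger parallel gripper is mounted at the origin on the work surface. World frame = base frame: x ahead of the robot, y to its left, z up, the work surface at z = 0. Lengths are in m, angles in rad, forces in N, time in s.
With the tool pointing down it reaches from about 0.35 to 0.975 m from the base axis. Payload 4.9 kg.
Tool frame: the origin (TCP) lies at the very end of the fingers, on their centre line; the grasp point (between the pads) lies ctrl.grip_point_offset behind it (ctrl.grip_point_offset is the distance from the TCP to the grasp point, in m); z points along the fingers, y is the direction in which the jaws open and shut (so a half turn about z gives the same grasp; the last joint's range is limited). The gripper opens to 85 mm and grips with 20 to 120 N. Pads are 22 mm wide; open, the fingers measure 114 mm over their backs; the gripper's body (76 mm by 85 mm) begins 54 mm behind the grasp point. The pads swing forward as they close: fully open they stand 13 mm farther back than shut.
Start: joints at [-1.339, 0.053, 1.613, -0, 1.476, -0.119], TCP at [0.215, -0.587, 0.231] pointing down, gripper open.
Joint ranges: [-3.01, 3.01], [-1.01, 2.22], [0.06, 2.58], [-1.02, 4.17], [0.09, 2.62], [-3.14, 3.14]. Speed limits (rad/s): [2.57, 2.57, 3.14, 3.14, 3.14, 3.14].

### API

Orientations are given as a rotation vector (axis times angle).
In Python, from station import ctrl gives the robot as it stands. The module is installed in compiled form; this text tells all that it offers.
- The arm moves only by the shell command python3 -m creep 'ROWS' [FORCE]. ROWS is JSON, a list of rows, each a list of 5 numbers: the closure in counts, from 0 (fully open) to 255 (shut), then the shift along the tool's x, y, z in mm, then the turn about the tool's z in rad. A call has 1 to 12 rows; each row is the pose to reach, as a shift and turn from the pose commanded when the call began, along the tool's axes at that moment; what a row does not reach only later rows make up. A row lasts 1/12 s, in which the tool goes at most 41.7 mm and 7.16 degrees, less where a joint would pass 70% of its speed; a pose out of reach is approached as far as the arm can. A call with a gripper value outside its range is refused whole. The fingers move at their own pace and stop on an object; FORCE is the grip in N (left out, the last holds). Time passes only in rows, so rows that repeat a pose let the fingers close. It gives the time, the measured TCP pose, the force and the opening at its end, in the units of the state.
- ctrl.get_obs(): the state, without advancing time (a new reading comes with each control period).
- ctrl.get_image(name): name is "scene" or "top" or "wrist"; returns the picture (400x640x3 uint8, red, green, blue); there is no depth.
- ctrl.calibration(name): a dict with "fx", "fy", "cx", "cy" (pixels), "k1" (the pictures are not rectified: a ray, as slopes to the right and down, at radius r is drawn at 1 + k1 r^2 times it, then the intrinsics apply), "R" (3x3) and "t" (3): a world point X has camera coordinates R X + t. Camera axes: x right, y down, z forward; pixel columns grow to the right and rows downward; lengths in m; the calibration is good to about 2 mm. A picture is of the moment at which its call begins: read the wrist's pose just before it. calibration takes no time and is no camera call; for the wrist camera it gives the pose at the moment of the call.
- ctrl.finish_job(): hands the job in, once; it reports no verdict.
Trained networks look in the newest picture that a camera, given by its name, has taken for a name from the list of things; names that differ only in an ending like _2 or _b are one class to them, and where a whole thing is asked for, a point or a joint stands for the part that bears it (a point fixed in the world has none). Each returns a list of dicts, best first, with "conf" (0 to 1); they miss things now and then, are a little off and sometimes report something else, mostly with a low value. They report only what shows in the picture. A call takes as long as a camera call.
- ctrl.boxes_of(camera, label): "rect" ([left, top, width, height] in pixels, round what is visible of it).
- ctrl.outline_of(camera, label): "mask" (400x640 bool, what is visible of it) and "rect" ([left, top, width, height] in pixels, round what is visible of it).
The state is a dict: "t": time; "q": joint angles; "dq": joint speeds; "effort": joint torques, N m; "tool_pos": TCP position; "tool_rot": TCP orientation; "contact_force": force on the tool from outside, world axes, zero at the start; "wrist_torque": the same for the moment, N m; "opening": finger opening in m.
Only numpy, scipy, OpenCV 4.12 (cv2) and the standard library are available. Lean on these libraries where they do the work, as an engineer would, in place of code of your own. Each camera call takes 0.05 s, during which the arm holds its last target. There are 200 camera calls.

## Working session

There is one attempt and no reset: what is moved stays moved. The work goes in short steps, Python scripts to look and compute and a shell command to move; the robot and the scene stay as the last step left them, time stands still between calls to the robot, and variables do not carry over. Pictures are saved under pics/ and viewed, about 8 in all and at most 12, crops included, and the job is handed in when it is done.

```bash
mkdir -p pics; cat > h.py <<'E'
import numpy as np, cv2
from station import ctrl
from scipy.spatial.transform import Rotation as R
def ray(cam,u,v):
    c=ctrl.calibration(cam); a=np.array([(u-c["cx"])/c["fx"],(v-c["cy"])/c["fy"]])
    s=a.copy()
    for _ in range(20): s=a/(1+c["k1"]*(s@s))
    Rm=np.array(c["R"]); t=np.array(c["t"])
    d=Rm.T@np.array([s[0],s[1],1]); return -Rm.T@t,d
def onz(cam,u,v,z):
    o,d=ray(cam,u,v); return o+d*(z-o[2])/d[2]
def proj(cam,X):
    c=ctrl.calibration(cam); p=np.array(c["R"])@np.array(X)+np.array(c["t"]); s=p[:2]/p[2]; s=s*(1+c["k1"]*(s@s))
    return s*[c["fx"],c["fy"]]+[c["cx"],c["cy"]]
def save(cam,name):
    im=ctrl.get_image(cam); cv2.imwrite("pics/"+name,im[:,:,::-1]); return im
E
python3 - <<'E'
from h import *
o=ctrl.get_obs(); print(o["t"],o["tool_pos"],o["tool_rot"],o["contact_force"])
print(R.from_rotvec(o["tool_rot"]).as_matrix().round(3))
a=save("top","top1.png"); 
for l in ["kettle","kettle_lid","kettle_catch","shelf"]:
    for d in ctrl.outline_of("top",l)[:2]: 
        ys,xs=np.where(d["mask"]); print("top",l,d["conf"],d["rect"],xs.mean(),ys.mean())
b=save("scene","scene1.png")
for l in ["kettle","kettle_lid","kettle_catch"]:
    for d in ctrl.outline_of("scene",l)[:2]: 
        ys,xs=np.where(d["mask"]); print("scene",l,d["conf"],d["rect"],xs.mean(),ys.mean())
cv2.imwrite("pics/both.png",cv2.resize(np.vstack([a,b])[:,:,::-1],(480,600)))
print(ctrl.grip_point_offset)
E
```

```text
0.0 [ 0.21462029 -0.58632432  0.23004061] [-3.09135786e+00 -5.47842973e-01  2.19292807e-04] [-1.32923288  0.21271396 -0.67605073]
[[ 0.939  0.344 -0.   ]
 [ 0.344 -0.939  0.002]
 [ 0.    -0.002 -1.   ]]
top kettle 0.85 [283.8, 146.7, 126.3, 80.2] 345.989851531667 185.8729562112385
top kettle 0.65 [126.4, 130.2, 428.1, 128.1] 311.54469316747236 191.77516396218863
top kettle_lid 0.79 [317.3, 152.3, 60.1, 62.4] 347.7552587646077 183.69449081803006
top kettle_catch 0.53 [346.3, 202.8, 18.5, 12.8] 355.204347826087 206.58260869565217
top shelf 0.92 [126.4, 128.3, 425.8, 127.0] 311.87308328909154 191.89688017238686
scene kettle 0.68 [232.5, 154.1, 102.4, 75.5] 284.5004662004662 191.8016317016317
scene kettle_lid 0.89 [259.0, 157.8, 49.9, 41.6] 285.7027925531915 175.47938829787233
scene kettle_catch 0.55 [276.6, 155.1, 15.5, 10.1] 284.8144329896907 159.68041237113403
0.0187
```

View pics/top1.png

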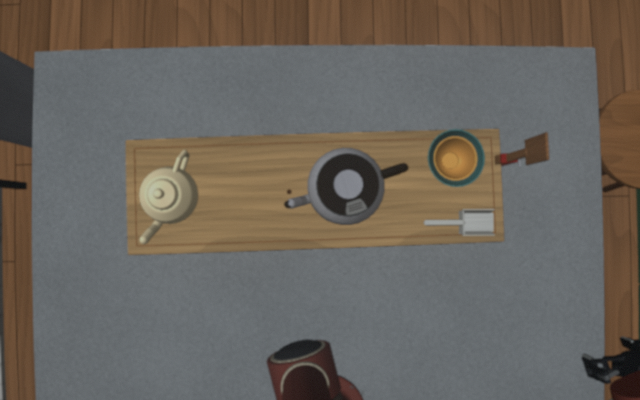

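The top view shows the kettle at about (347,185) and its spout tip at (288,204). The grey tab is at (355,207), on the robot's side. The spatula stands at the right end, around (505,158) to (545,148).

```bash
python3 - <<'E'
from h import *
im=ctrl.get_image("top")
L=ctrl.outline_of("top","kettle_lid")[0]["mask"].astype(np.uint8)
K=ctrl.outline_of("top","kettle")[0]["mask"].astype(np.uint8)
C=ctrl.outline_of("top","kettle_catch")
c=max(cv2.findContours(L,0,2)[0],key=cv2.contourArea); (u,v),r=cv2.minEnclosingCircle(c); print("lid",u,v,r)
e=cv2.fitEllipse(cv2.convexHull(c)); print(e)
P=onz("top",*e[0],.223); P2=onz("top",u,v,.223); print(P,P2)
ys,xs=np.where(K)
pts=np.array([onz("top",a,b,.064+.131)[:2] for a,b in zip(xs,ys)]); d=pts-P[:2]; rr=np.hypot(*d.T)
print("r>105",[(g[0].round(3),g[1]) for g in [(d[(rr>.105)&(d[:,1]>0)].mean(0),1),(d[(rr>.105)&(d[:,1]<0)].mean(0),-1)]])
for g in ((d[:,1]>0),(d[:,1]<0)):
    m=d[(rr>.105)&g].mean(0); print("dir deg",np.degrees(np.arctan2(m[1],m[0])), rr[g].max())
for q in C[:1]:
    ys,xs=np.where(q["mask"]); X=onz("top",xs.mean(),ys.mean(),.218); dd=X-P; print("catch",X,np.degrees(np.arctan2(dd[1],dd[0])),np.hypot(*dd[:2]))
s=ctrl.outline_of("top","shelf")[0]["mask"]
c=max(cv2.findContours(s.astype(np.uint8),0,2)[0],key=cv2.contourArea); b=cv2.boxPoints(cv2.minAreaRect(c)); print([onz("top",*p,.064).round(3) for p in b])
print("spat top",onz("top",537,149,.3), onz("top",520,155,.19))
cr=im[130:240,260:430]; cv2.imwrite("pics/crop.png",cv2.resize(cr,None,fx=4,fy=4,interpolation=2)[:,:,::-1])
E
```

```text
Traceback (most recent call last):
IndexError: list index out of range
```

View pics/scene1.png

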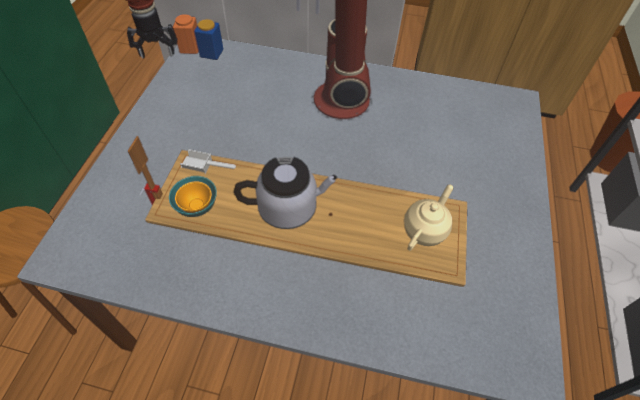

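The scene view, taken from behind, shows the kettle at (286,190), its spout at (333,178) and the tab at (285,160). The spatula is at (140,160). The robot's gripper is at (150,30), clear of everything.

```bash
cat > m.py <<'E'
from h import *
def get(cam,l):
    for _ in range(4):
        r=ctrl.outline_of(cam,l)
        if r: return r[0]["mask"].astype(np.uint8)
        ctrl.get_image(cam)
E
python3 - <<'E'
from m import *
im=ctrl.get_image("top")
L=get("top","kettle_lid");K=get("top","kettle");C=get("top","kettle_catch");s=get("top","shelf")
c=max(cv2.findContours(L,0,2)[0],key=cv2.contourArea); (u,v),r=cv2.minEnclosingCircle(c); print("lid",u,v,r)
e=cv2.fitEllipse(cv2.convexHull(c)); print(e)
P=onz("top",*e[0],.223); P2=onz("top",u,v,.223); print(P,P2)
ys,xs=np.where(K)
pts=np.array([onz("top",a,b,.064+.131)[:2] for a,b in zip(xs,ys)]); d=pts-P[:2]; rr=np.hypot(*d.T)
for g in ((d[:,1]>0),(d[:,1]<0)):
    m=d[(rr>.105)&g].mean(0); print("dir deg",np.degrees(np.arctan2(m[1],m[0])), rr[g].max())
if C is not None:
    ys,xs=np.where(C); X=onz("top",xs.mean(),ys.mean(),.218); dd=X-P; print("catch",X,np.degrees(np.arctan2(dd[1],dd[0])),np.hypot(*dd[:2]))
c=max(cv2.findContours(s,0,2)[0],key=cv2.contourArea); b=cv2.boxPoints(cv2.minAreaRect(c)); print([onz("top",*p,.064).round(3) for p in b])
print("spat top",onz("top",537,149,.3), onz("top",520,155,.19))
cr=im[130:240,260:430]; cv2.imwrite("pics/crop.png",cv2.resize(cr,None,fx=4,fy=4,interpolation=2)[:,:,::-1])
E
```

```text
lid 347.59405517578125 183.4097900390625 31.295888900756836
((347.7832336425781, 183.752685546875), (60.394439697265625, 62.010284423828125), 68.951416015625)
[ 0.5711087  -0.05323415  0.223     ] [ 0.57182403 -0.05285347  0.223     ]Traceback (most recent call last):
  File "<stdin>", line 8, in <module>
  File "h.py", line 11, in onz
    o,d=ray(cam,u,v); return o+d*(z-o[2])/d[2]
        ~~~^^^^^^^^^
  File "h.py", line 5, in ray
    c=ctrl.calibration(cam); a=np.array([(u-c["cx"])/c["fx"],(v-c["cy"])/c["fy"]])
ValueError: time passes only in moves, steps and waits
```

```bash
sed -i 's/^def ray/from functools import lru_cache\n@lru_cache\ndef cal(cam): return ctrl.calibration(cam)\ndef ray/; s/c=ctrl.calibration(cam)/c=cal(cam)/' h.py
python3 - <<'E'
from m import *
im=ctrl.get_image("top")
K=get("top","kettle");C=get("top","kettle_catch");s=get("top","shelf")
P=np.array([.5713,-.053,.223])
ys,xs=np.where(K)
pts=np.array([onz("top",a,b,.064+.131)[:2] for a,b in zip(xs,ys)]); d=pts-P[:2]; rr=np.hypot(*d.T)
for g in ((d[:,1]>0),(d[:,1]<0)):
    m=d[(rr>.105)&g].mean(0); print("dir deg",np.degrees(np.arctan2(m[1],m[0])), rr[g].max())
if C is not None:
    ys,xs=np.where(C); X=onz("top",xs.mean(),ys.mean(),.218); dd=X-P; print("catch",X,np.degrees(np.arctan2(dd[1],dd[0])),np.hypot(*dd[:2]))
c=max(cv2.findContours(s,0,2)[0],key=cv2.contourArea); b=cv2.boxPoints(cv2.minAreaRect(c)); print([onz("top",*p,.064).round(3) for p in b])
print("spat top",onz("top",537,149,.3), onz("top",520,155,.19), ctrl.get_obs()["t"])
cr=im[130:240,260:430]; cv2.imwrite("pics/crop.png",cv2.resize(cr,None,fx=4,fy=4,interpolation=2)[:,:,::-1])
E
```

```text
dir deg 107.97789523317239 0.1387864297038108
dir deg -73.3083422532801 0.13636090989254565
catch [ 0.52372013 -0.06792661  0.218     ] -162.58248017897358 0.049866296382504824
[array([0.701, 0.48 , 0.064]), array([ 0.725, -0.57 ,  0.064]), array([ 0.43 , -0.57 ,  0.064]), array([0.415, 0.471, 0.064])]
spat top [ 0.62994802 -0.42006234  0.3       ] [ 0.63222054 -0.43575233  0.19      ] 1.05
```

View pics/crop.png

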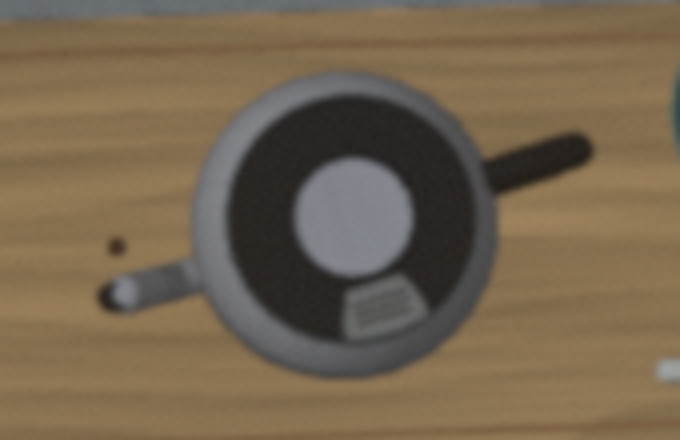

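Kettle axis is about (0.571,-0.053), spout direction about 107.5°, and the tab about 90° anticlockwise of it. I'll go up, close the fingers and move above the spout side of the lid.

```bash
python3 -m creep '[[255,0,0,-40,0],[255,0,0,-80,0],[255,20,-17,-100,0],[255,50,-42,-100,0],[255,80,-67,-100,0],[255,110,-92,-100,0],[255,140,-117,-100,0],[255,170,-142,-100,0],[255,200,-167,-100,0],[255,230,-192,-100,0],[255,250,-208,-100,0],[255,260,-216,-100,0]]' 40
```

```text
t: 2.05
tool_pos: [0.386, -0.292, 0.3317]
tool_rot: [3.092, 0.553, 0.002]
contact_force: [-0.3, -1.4, 0.3]
opening: -0.0
```

```bash
python3 -m creep '[[255,20,-17,0,0],[255,50,-42,0,0],[255,80,-67,0,0],[255,110,-92,0,0],[255,140,-117,0,0],[255,170,-142,0,0],[255,200,-167,0,0],[255,230,-192,0,0],[255,250,-208,0,0],[255,260,-216,0,0],[255,260,-216,0,0],[255,260,-216,0,0]]'; python3 - <<'E'
from m import *
o=ctrl.get_obs(); print(o["tool_pos"],o["q"],o["contact_force"]); print(R.from_rotvec(o["tool_rot"]).as_matrix().round(3).tolist())
save("wrist","w1.png")
for l in ["kettle_lid","kettle_catch"]:
    M=get("wrist",l)
    if M is None: print(l,"none"); continue
    c=max(cv2.findContours(M,0,2)[0],key=cv2.contourArea); e=cv2.fitEllipse(cv2.convexHull(c)); ys,xs=np.where(M)
    z=.223 if l=="kettle_lid" else .218
    pts=np.array([onz("wrist",*p[0],z)[:2] for p in cv2.convexHull(c)]).astype(np.float32)
    print(l,cv2.boundingRect(c),cv2.minEnclosingCircle(pts),onz("wrist",xs.mean(),ys.mean(),z))
E
```

```text
t: 3.05
tool_pos: [0.5545, -0.0028, 0.3311]
tool_rot: [3.093, 0.549, -0.001]
contact_force: [-0.0, -0.2, 0.1]
opening: 0.0001
[ 0.55450099 -0.00275282  0.33114758] [-1.38775364e-01 -1.54730699e-01  1.64878353e+00 -7.96785250e-04
  1.64817267e+00  1.08049691e+00] [-0.02380182 -0.17509101  0.13057469]
[[0.939, 0.344, -0.001], [0.344, -0.939, -0.001], [-0.001, 0.0, -1.0]]
kettle_lid (312, 126, 140, 130) ((0.5719135403633118, -0.05321773886680603), 0.06500363349914551) [ 0.57745806 -0.05138136  0.223     ]
kettle_catch (352, 232, 45, 24) ((0.521874189376831, -0.06935109943151474), 0.02237890660762787) [ 0.52459021 -0.06964915  0.218     ]
```

View pics/w1.png

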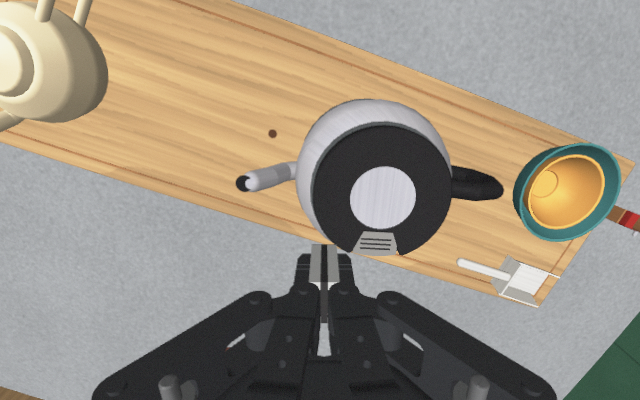

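The wrist view shows the closed fingertip near (324,250) and the lid centred near (382,190). The tab is at (376,243) and the spout tip at (243,183). I'll check the spout direction and get the descent target.

```bash
python3 - <<'E'
from m import *
c=np.array([.5716,-.0532])
for n,p,z in [("spout",(243,183),.195),("handle",(501,190),.18),("spoutroot",(292,172),.18)]:
    d=onz("wrist",*p,z)[:2]-c; print(n,np.degrees(np.arctan2(d[1],d[0])),np.hypot(*d))
for p in [(361,234),(391,234),(353,253),(398,253)]:
    d=onz("wrist",*p,.218)[:2]-c; print("tab corner",np.degrees(np.arctan2(d[1],d[0])),np.hypot(*d))
o=ctrl.get_obs(); M=R.from_rotvec(o["tool_rot"]).as_matrix()
for a in (107.5,):
    X=np.r_[c+.055*np.array([np.cos(np.radians(a)),np.sin(np.radians(a))]),.233]; print(X,M.T@(X-o["tool_pos"])*1000)
E
```

```text
spout 107.58701052482421 0.13171247205035402
handle -72.5980050105656 0.13785693065652493
spoutroot 101.23285042829231 0.0851788195607864
tab corner 178.3545970526272 0.04199833449535757
tab corner -140.82032251234088 0.04138464627173884
tab corner 179.3827043317045 0.0639324056136317
tab corner -139.67055137557412 0.06394919212979468
[ 0.55506118 -0.00074557  0.233     ] [ 1.84996366 -2.69824098 98.45605504]
```

```bash
python3 -m creep '[[255,1,-2,30,0],[255,1,-2,60,0],[255,1,-2,80,0],[255,1,-2,92,0],[255,1,-2,98,0],[255,1,-2,101,0],[255,1,-2,102,0],[255,1,-2,103,0],[255,1,-2,103,0]]'
```

```text
t: 3.95
tool_pos: [0.5556, -0.0005, 0.2298]
tool_rot: [3.093, 0.548, 0.004]
contact_force: [0.2, 0.2, 1.2]
opening: 0.0001
```

```bash
python3 -m creep '[[255,0,0,1,0],[255,0,0,2,0],[255,0,0,3,0],[255,0,0,3,0]]'; python3 -m creep '[[255,0,0,1,0],[255,0,0,1,0]]';python3 -m creep '[[255,0,0,1,0],[255,0,0,1,0]]'
```

```text
t: 4.28
tool_pos: [0.5549, -0.0002, 0.2252]
tool_rot: [-3.093, -0.548, 0.0]
contact_force: [-0.1, -0.5, 0.5]
opening: -0.0001
t: 4.45
tool_pos: [0.5548, -0.0003, 0.2241]
tool_rot: [-3.093, -0.548, 0.0]
contact_force: [-0.8, 0.6, -0.4]
opening: -0.0
t: 4.62
tool_pos: [0.5548, -0.0003, 0.2231]
tool_rot: [-3.093, -0.548, 0.001]
contact_force: [0.6, 0.9, -0.0]
opening: 0.0003
```

```bash
python3 -m creep '[[255,0,0,1,0],[255,0,0,1,0]]'; python3 -m creep '[[255,0,0,0.5,0],[255,0,0,0.5,0]]'
```

```text
t: 4.78
tool_pos: [0.555, -0.0002, 0.2229]
tool_rot: [-3.093, -0.548, -0.0]
contact_force: [-1.5, 0.4, 1.7]
opening: 0.0002
t: 4.95
tool_pos: [0.555, -0.0002, 0.2227]
tool_rot: [3.093, 0.548, 0.001]
contact_force: [-2.1, 2.0, 4.1]
opening: -0.0001
```

Contact is at z = 0.2229 with about 4 N. Now I'll sweep anticlockwise.

```bash
python3 -m creep '[[255,-2.4,0,0,0],[255,-4.8,0,0,0],[255,-7.2,0.1,0,0],[255,-9.6,0.4,0,0],[255,-12,0.8,0,0],[255,-14.3,1.2,0,0]]'
```

```text
t: 5.45
tool_pos: [0.5424, -0.0063, 0.2227]
tool_rot: [3.093, 0.548, 0.004]
contact_force: [3.0, 2.2, 5.3]
opening: -0.0001
```

```bash
python3 -m creep '[[255,-2.3,0.6,-0.2,0],[255,-4.6,1.2,-0.2,0],[255,-6.9,2,-0.2,0],[255,-9.2,2.8,-0.2,0],[255,-11.4,3.8,-0.2,0],[255,-13.5,4.9,-0.2,0],[255,-15.6,6.1,-0.2,0],[255,-17.7,7.3,-0.2,0],[255,-19.7,8.6,-0.2,0],[255,-21.6,10,-0.2,0],[255,-23.5,11.5,-0.2,0],[255,-25.3,13.1,-0.2,0]]'
```

```text
t: 6.45
tool_pos: [0.5226, -0.0269, 0.2226]
tool_rot: [-3.092, -0.548, -0.002]
contact_force: [1.6, 3.9, 5.9]
opening: 0.0003
```

```bash
python3 -m creep '[[255,-1.7,1.7,-0.2,0],[255,-3.4,3.4,-0.2,0],[255,-5,5.2,-0.2,0],[255,-6.5,7,-0.2,0],[255,-7.9,9,-0.2,0],[255,-9.2,11,-0.2,0],[255,-10.5,13,-0.2,0],[255,-11.6,15.1,-0.2,0],[255,-12.7,17.3,-0.2,0],[255,-13.7,19.5,-0.2,0]]'
```

```text
t: 7.28
tool_pos: [0.516, -0.0496, 0.2225]
tool_rot: [-3.091, -0.548, 0.001]
contact_force: [0.2, 3.9, 6.6]
opening: 0.0001
```

```bash
python3 -m creep '[[255,-0.8,2.2,0,0],[255,-1.6,4.5,0,0],[255,-2.3,6.8,0,0],[255,-2.9,9.1,0,0]]';  python3 -m creep '[[255,-0.4,2.3,0,0],[255,-0.8,4.7,0,0]]'
```

```text
t: 7.62
tool_pos: [0.5156, -0.0603, 0.2206]
tool_rot: [-3.093, -0.548, 0.006]
contact_force: [-0.4, -0.8, 0.6]
opening: -0.0
t: 7.78
tool_pos: [0.517, -0.065, 0.2211]
tool_rot: [-3.093, -0.548, 0.003]
contact_force: [0.8, -0.0, -1.4]
opening: -0.0002
```

The tip dropped off the lid's top at about 80°, so it's in the notch. I'll move to mid-notch and press the catch.

```bash
python3 -m creep '[[255,-0.2,2.4,0,0],[255,-0.4,4.8,1,0],[255,-0.4,5.5,2,0],[255,-0.4,5.5,3,0],[255,-0.4,5.5,4,0],[255,-0.4,5.5,4,0]]';python3 -m creep '[[255,0,0,1,0],[255,0,0,2,0],[255,0,0,3,0],[255,0,0,3,0]]'
```

```text
t: 8.28
tool_pos: [0.5192, -0.0699, 0.2181]
tool_rot: [3.093, 0.548, -0.0]
contact_force: [-0.1, -0.0, 0.3]
opening: 0.0
t: 8.62
tool_pos: [0.5193, -0.0699, 0.2155]
tool_rot: [3.093, 0.548, 0.0]
contact_force: [-1.9, 0.3, 3.8]
opening: 0.0002
```

```bash
python3 -m creep '[[255,0,0,1,0],[255,0,0,2,0],[255,0,0,3,0],[255,0,0,3,0]]';python3 -m creep '[[255,0,0,1,0],[255,0,0,2,0],[255,0,0,2.5,0],[255,0,0,2.5,0]]'
```

```text
t: 8.95
tool_pos: [0.5193, -0.07, 0.2122]
tool_rot: [3.093, 0.548, 0.0]
contact_force: [-2.1, -0.4, 3.8]
opening: 0.0001
t: 9.28
tool_pos: [0.5194, -0.07, 0.2103]
tool_rot: [3.093, 0.548, 0.0]
contact_force: [-3.3, 0.2, 6.0]
opening: -0.0001
```

```bash
python3 -m creep '[[255,0,2.4,0,0],[255,0,4.8,0,0],[255,0.2,7.2,0,0],[255,0.2,7.2,0,0]]';python3 -m creep '[[255,0.3,2.4,0,0],[255,0.3,2.4,0,0]]'
```

```text
t: 9.62
tool_pos: [0.5224, -0.0766, 0.2103]
tool_rot: [-3.093, -0.548, -0.002]
contact_force: [-1.0, 0.5, 6.3]
opening: 0.0002
t: 9.78
tool_pos: [0.5236, -0.0786, 0.2103]
tool_rot: [-3.093, -0.548, -0.002]
contact_force: [-1.0, 1.5, 6.2]
opening: 0.0002
```

```bash
python3 -m creep '[[255,0.3,2.4,0,0],[255,0.7,4.7,0,-0.04],[255,1.2,7,0,-0.08],[255,1.8,9.3,0,-0.12],[255,2.6,11.6,0,-0.16],[255,3.4,13.8,0,-0.2]]'; python3 - <<'E'
from m import *
o=ctrl.get_obs(); print(o["tool_pos"],o["contact_force"],o["wrist_torque"])
save("wrist","w2.png")
E
```

```text
t: 10.28
tool_pos: [0.5316, -0.09, 0.2103]
tool_rot: [-3.021, -0.857, -0.003]
contact_force: [-0.4, 1.8, 5.9]
opening: -0.0003
[ 0.53162494 -0.09002054  0.21028577] [-0.39752831  1.81415508  5.86443992] [0.37618838 0.17683787 0.01515437]
```

View pics/w2.png

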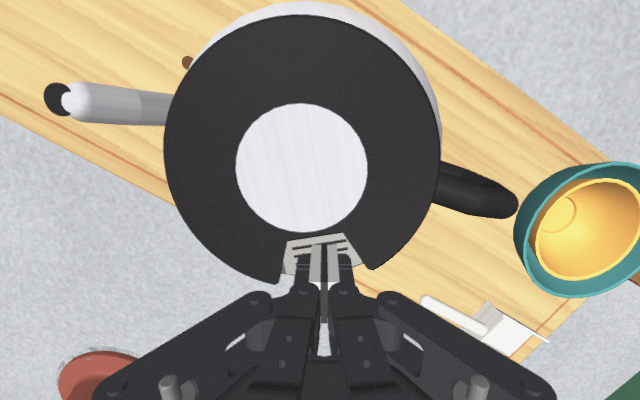

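The lid is following the tip: in the picture the tip bears on the notch's right side near (350,255), with the catch down. I'll continue.

```bash
python3 -m creep '[[255,0.5,2.3,0,-0.04],[255,1.1,4.6,0,-0.09],[255,1.8,6.9,0,-0.13],[255,2.6,9.1,0,-0.17],[255,3.5,11.3,0,-0.22],[255,4.5,13.5,0,-0.26]]';  python3 -m creep '[[255,0.5,1.3,0,-0.02],[255,0.5,1.3,0,-0.02]]'
```

```text
t: 10.83
tool_pos: [0.542, -0.0991, 0.2102]
tool_rot: [-2.884, -1.242, -0.001]
contact_force: [-2.9, 2.1, 6.6]
opening: -0.0001
t: 11.0
tool_pos: [0.5433, -0.0998, 0.2102]
tool_rot: [-2.873, -1.269, -0.001]
contact_force: [-3.4, 2.1, 6.7]
opening: 0.0001
```

```bash
python3 -m creep '[[255,0.4,1.8,0,-0.03],[255,0.8,3.6,0,-0.06],[255,0.8,3.6,0,-0.06]]';  python3 -m creep '[[255,0.4,1.3,0,-0.02],[255,0.4,1.3,0,-0.02]]'; python3 -m creep '[[255,0.4,1,0,-0.02],[255,0.4,1,0,-0.02]]'
```

```text
t: 11.25
tool_pos: [0.5455, -0.1011, 0.21]
tool_rot: [-2.831, -1.354, 0.002]
contact_force: [-6.2, 3.4, 8.5]
opening: 0.0
t: 11.42
tool_pos: [0.5462, -0.1018, 0.21]
tool_rot: [-2.817, -1.381, 0.005]
contact_force: [-8.2, 2.3, 9.0]
opening: 0.0003
t: 11.58
tool_pos: [0.547, -0.1025, 0.21]
tool_rot: [-2.804, -1.409, 0.006]
contact_force: [-9.6, 1.6, 9.4]
opening: 0.0003
```

```bash
python3 - <<'E'
from m import *
o=ctrl.get_obs(); print(o["tool_pos"],o["contact_force"])
save("wrist","w3.png")
ctrl.get_image("top")
L=get("top","kettle_lid");K=get("top","kettle")
c=max(cv2.findContours(K,0,2)[0],key=cv2.contourArea)
ys,xs=np.where(K); P=np.array([.5716,-.0532])
pts=np.array([onz("top",a,b,.195)[:2] for a,b in zip(xs,ys)]); d=pts-P; rr=np.hypot(*d.T)
for g in ((d[:,1]>0),(d[:,1]<0)):
    m=d[(rr>.105)&g].mean(0); print("dir",np.degrees(np.arctan2(m[1],m[0])), rr[g].max())
E
```

```text
[ 0.54699864 -0.10247963  0.20999625] [-9.64557019  1.58322566  9.4326249 ]
dir 108.93055348354544 0.139071145840225
dir nan 0.08049025851334521<stdin>:10: RuntimeWarning: Mean of empty slice.
  ret = um.true_divide(
```

View pics/w3.png

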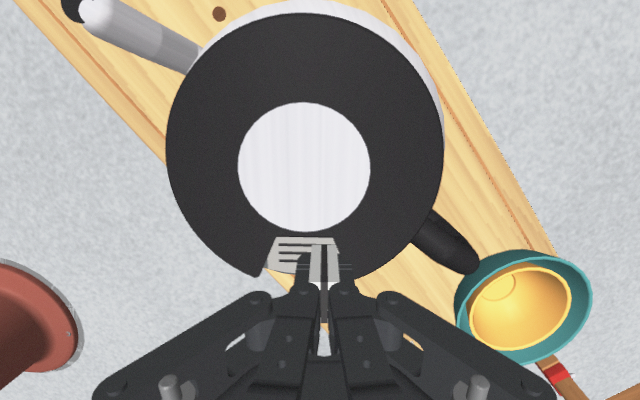

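```bash
python3 - <<'E'
from m import *
ctrl.get_image("wrist")
M=get("wrist","kettle_lid"); c=max(cv2.findContours(M,0,2)[0],key=cv2.contourArea)
pts=np.array([onz("wrist",*p[0],.223)[:2] for p in cv2.convexHull(c)]).astype(np.float32)
C,r=cv2.minEnclosingCircle(pts); print("lid",C,r); 
P=np.array([.5716,-.0532])
for n,p,z in [("trail out",(258,277),.223),("trail in",(273,238),.223),("spout",(84,4),.195),("spout mid",(140,35),.17),("handle",(468,266),.18),("white c",(304,167),.223)]:
    X=onz("wrist",*p,z)[:2]; 
    for q in (P,np.array(C)):
        d=X-q; print(n,X.round(4),round(np.degrees(np.arctan2(d[1],d[0]))%360,1),np.hypot(*d).round(4))
E
```

```text
lid (0.5723479986190796, -0.05458022654056549) 0.06300657242536545
trail out [ 0.5186 -0.085 ] 211.0 0.0619
trail out [ 0.5186 -0.085 ] 209.5 0.0618
trail in [ 0.5393 -0.0724] 210.8 0.0376
trail in [ 0.5393 -0.0724] 208.4 0.0375
spout [0.5322 0.0694] 107.8 0.1288
spout [0.5322 0.0694] 107.9 0.1303
spout mid [0.5353 0.055 ] 108.5 0.1141
spout mid [0.5353 0.055 ] 108.7 0.1156
handle [ 0.6125 -0.1806] 287.8 0.1339
handle [ 0.6125 -0.1806] 287.7 0.1323
white c [ 0.5734 -0.0535] 351.7 0.0018
white c [ 0.5734 -0.0535] 47.9 0.0015
```

```bash
python3 - <<'E'
from h import *
for cam,f,boxes in [("top","top1.png",{"spout":(280,192,28,20),"shelf":(150,225,60,25),"handle":(385,158,26,22),"kbody":(308,150,40,60)}),("scene","scene1.png",{"spout":(318,170,24,24),"handle":(230,175,28,34),"body":(258,195,58,34),"shelf":(330,205,60,30)})]:
    a=cv2.imread("pics/"+f,0).astype(np.float32); im=save(cam,cam+"2.png"); b=cv2.cvtColor(im,cv2.COLOR_RGB2GRAY).astype(np.float32)
    for n,(x,y,w,h) in boxes.items():
        A=a[y:y+h,x:x+w]; B=b[y-4:y+h+4,x-4:x+w+4]; m=cv2.matchTemplate(B,A,cv2.TM_CCOEFF_NORMED); _,v,_,p=cv2.minMaxLoc(m)
        Bc=b[y:y+h,x:x+w]; wdw=cv2.createHanningWindow((w,h),cv2.CV_32F); print(cam,n,round(v,3),p[0]-4,p[1]-4,np.round(cv2.phaseCorrelate(A,Bc,wdw),2))
E
```

```text
Traceback (most recent call last):
ValueError: setting an array element with a sequence. The requested array has an inhomogeneous shape after 1 dimensions. The detected shape was (2,) + inhomogeneous part.
```

```bash
cat > mv.py <<'E'
from h import *
for cam,f,boxes in [("top","top1.png",{"spout":(280,192,28,20),"shelf":(150,225,60,25),"handle":(385,158,26,22),"kbody":(308,150,40,60)}),("scene","scene1.png",{"spout":(318,170,24,24),"handle":(230,175,28,34),"body":(258,195,58,34),"shelf":(330,205,60,30)})]:
    a=cv2.imread("pics/"+f,0).astype(np.float32); im=save(cam,cam+"2.png"); b=cv2.cvtColor(im,cv2.COLOR_RGB2GRAY).astype(np.float32)
    for n,(x,y,w,h) in boxes.items():
        A=a[y:y+h,x:x+w]; W=np.eye(2,3,dtype=np.float32)
        try: v,W=cv2.findTransformECC(A,np.ascontiguousarray(b[y:y+h,x:x+w]),W,cv2.MOTION_TRANSLATION); print(cam,n,round(v,3),W[:,2].round(2))
        except cv2.error: print(cam,n,"fail")
E
python3 mv.py
```

```text
top spout 0.99 [0.69 0.73]
top shelf 0.993 [ 0.01 -0.01]
top handle fail
top kbody 0.975 [ 0.46 -0.19]
scene spout 0.687 [-0.39 -0.4 ]
scene handle 0.972 [-0.34  0.6 ]
scene body 0.967 [-0.38  0.02]
scene shelf 0.999 [ 0.   -0.02]
```

The kettle's body has just begun to turn with the lid (about 1°, 1 mm), so the lid is at its stop. I'll ease back, let the catch up and lift clear.

```bash
python3 -m creep '[[255,0,-1.5,0,0],[255,0,-3,0,0],[255,0,-4,0,0],[255,0,-4,-2,0],[255,0,-4,-5,0],[255,0,-4,-8,0],[255,0,-4,-12,0],[255,0,-4,-20,0],[255,0,-4,-40,0],[255,0,-4,-75,0],[255,0,-4,-110,0],[255,0,-4,-110,0]]'; python3 mv.py;  python3 - <<'E'
from m import *
print(ctrl.get_obs()["contact_force"]); save("wrist","w4.png")
E
```

```text
t: 13.03
tool_pos: [0.5479, -0.1007, 0.3285]
tool_rot: [2.8, 1.407, 0.014]
contact_force: [-0.4, 0.2, 1.6]
opening: -0.0001
top spout 0.989 [0.69 0.72]
top shelf 0.999 [-0.   -0.02]
top handle fail
top kbody 0.976 [ 0.45 -0.21]
scene spout 0.539 [-0.29 -0.43]
scene handle 0.972 [-0.32  0.6 ]
scene body 0.971 [-0.4 -0. ]
scene shelf 0.999 [0.02 0.  ]
[ 0.24587937  0.01353397 -0.36591543]
```

View pics/w4.png

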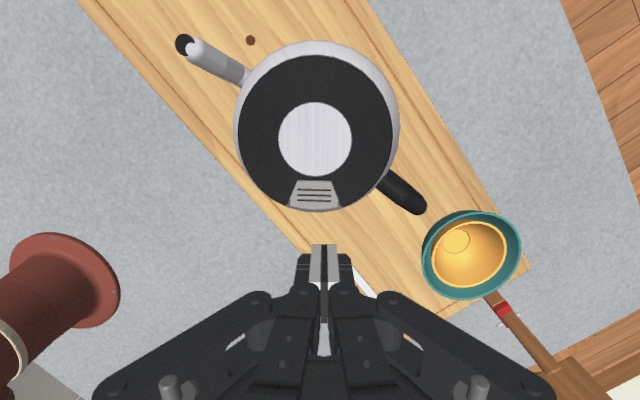

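The lid sits flat on the kettle at (315,135), and the tab is up at (315,195), turned towards the handle. I'll measure the lid's angle from the spout.

```bash
python3 - <<'E'
from m import *
M=get("wrist","kettle_lid"); c=max(cv2.findContours(M,0,2)[0],key=cv2.contourArea)
pts=np.array([onz("wrist",*p[0],.223)[:2] for p in cv2.convexHull(c)]).astype(np.float32)
C,r=cv2.minEnclosingCircle(pts); print(C,r)
W=onz("wrist",315,139,.223)[:2]; print("white",W)
for q in (np.array(C),W):
  for n,p,z in [("spout",(186,43),.195),("handle",(419,207),.18),("tab outL",(289,206),.218),("tab outR",(341,207),.218),("tab inL",(298,181),.218),("tab inR",(333,181),.218)]:
    d=onz("wrist",*p,z)[:2]-q; print(n,round(np.degrees(np.arctan2(d[1],d[0]))%360,1),np.hypot(*d).round(4))
E
```

```text
(0.5704542398452759, -0.05345685034990311) 0.06311634927988052
white [ 0.57143753 -0.05360296]
spout 107.7 0.1303
handle 288.3 0.1293
tab outL 212.2 0.0632
tab outR 254.6 0.0642
tab inL 211.8 0.0387
tab inR 257.2 0.0393
spout 108.1 0.1307
handle 288.0 0.1288
tab outL 211.6 0.064
tab outR 253.7 0.0643
tab inL 210.8 0.0394
tab inR 255.7 0.0394
```

```bash
python3 -c "
from station import ctrl
print(ctrl.get_obs()['t'], ctrl.finish_job())"
```

```text
the job is handed in; nothing more can be done
13.2333 None
```

The lid is unlocked and the job is handed in, at 13.2 s of the 64 s allowed.

**What I did:** I put the closed fingertip on the lid at the spout with about 4–6 N and slid it anticlockwise. It dropped into the notch about 80° round. I pressed the catch to about 12.5 mm below the lid's top, which is fully down, and pushed the lid round until it stopped. The push had risen to about 9.5 N by then. I then eased back, let the catch up and lifted about 105 mm clear.

**Last checks:**
- **Lid angle:** the notch's middle moved from about 92° to about 125.5° from the spout. That is a turn of about 33° (0.58 rad), and the stop at 34° is within my measuring error.
- **Lid and catch:** the last wrist picture shows the lid still on and flat. The catch looks up, but I judged that only from the picture.
- **Robot:** it was touching nothing, with only noise on the force reading.
- **Kettle:** it did not stay perfectly still. It shifted about 1 mm and turned about 1° when the lid met its stop.
- **Other things:** the arm went nowhere near the teapot, bowls and scoop, and I did not measure them separately.

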